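# Stand the griddle turner in the utensil crock

## Task

Put the short griddle turner away in the white utensil crock, blade down and knob up. Pinch it from above by the two domed rivets on its knob and lift it clear, ease the grip so that the blade swings down until the turner hangs straight, then clamp it again and lower it until the blade is at the bottom of the crock before you let go; do not drop it in. Leave the mug and the pepper mill where they are and do not shove or tip the crock.

Things in the scene. Friction and masses are not known exactly. Their poses are not given: they have to be found in the camera images.
- turner_rivet (a point): Grasp point of the short griddle turner: midway between two domed steel rivets (24 mm over their crowns, 8 mm radius) on the flat sides of its knob; 20 mm above the worktop as it lies. Own y runs through the rivets (pinch along it), own x along the handle away from the blade: up when it hangs blade down. It pivots about y: gripped at 60 N it sticks about 40 degrees from plumb, at 10 to 15 N about 8.
- turner_tip (a point): Middle of the turner's blade end, 170 mm from turner_rivet along its -x; same axes. About 2 mm above the worktop at the start, the handle sloping up 6 degrees to the knob. To let the blade swing, widen the fingers by steps of about 0.3 mm (some 2 to 3 mm from a firm clamp, which presses into the domes a little); opening much more drops the turner.
- turner: The whole turner: dark-wood knob (40 mm across, 16 mm thick, on edge), straight 16 mm wide wooden handle, thin steel blade 54 mm wide, 62 mm long; 190 mm in all, about 250 g, balance point about 105 mm from the rivets. Origin at the rivets; y through them; x level as it lies (6 degrees off the handle line).
- crock: White glazed round utensil crock, empty, open at the top, no handle, standing loose (about 0.9 kg): 106 mm across, 115 mm high, inside about 90 mm across, inner floor 8 mm up. Origin at the centre of its underside, z up. It may stand nearer or farther than the mug.
- mug_0: Two-tone drinking mug with a side handle, 82 mm across, 114 mm with handle, 97 mm high: a bystander, leave it. Origin on its underside.
- pepper_mill: Turned wooden pepper mill standing upright, 58 mm across, 170 mm high: a bystander, leave it. Origin at the centre of its underside, z up.

How it is judged:
By the outcome, as a careful person would: the job done as asked, in the order asked, and still so for the second after the job is handed in, with the robot touching nothing.
It also fails if it takes over 61 s, if anything falls off the work surface, if the arm or the gripper's body presses on something with over 40 N, if the wrist force passes 120 N, or if a joint passes its speed limit or range.

## Robot

A 7-joint arm with a two-finger parallel gripper is mounted at the origin on a cart in front of the work surface, level with it; the furniture and walls round the work are solid. World frame = base frame: x ahead of the robot, y to its left, z up, the work surface at z = 0. Lengths are in m, angles in rad, forces in N, time in s.
With the tool pointing down it reaches from about 0.425 to 0.975 m from the base axis. Payload 16.7 kg.
Tool frame: the origin (TCP) lies at the very end of the fingers, on their centre line; the grasp point (between the pads) lies 19 mm behind it; z points along the fingers, x is the direction in which the jaws open and shut, and the axes are right-handed (so a half turn about z gives the same grasp; the last joint's range is limited). The gripper opens to 85 mm and grips with 20 to 120 N. Pads are 22 mm wide; open, the fingers measure 114 mm over their backs; the gripper's body (76 mm by 85 mm) begins 54 mm behind the grasp point. The pads swing forward as they close: fully open they stand 13 mm farther back than shut.
Start: joints at [1.062, 0.426, 0.074, 1.606, -0.034, 1.111, -0.067], TCP at [0.238, -0.632, 0.231] pointing down, gripper open.
Joint ranges: [-2.85, 2.85], [-0.5, 2.14], [-1.23, 1.37], [0.21, 2.46], [-1.02, 4.16], [0.16, 2.05], [-2.73, 2.73]. Speed limits (rad/s): [1.89, 1.89, 2.39, 2.39, 3.01, 3.01, 3.01].

## Interface

Orientations are given as a 3x3 rotation matrix whose columns are the frame's x, y, z axes.
In Python, from workcell import manip gives the robot as it stands.
- The arm moves only by the tool apply_moves, never from a script. Its argument "series" is one flat list of numbers, 5 for each row, row after row: the closure in counts, from 0 (fully open) to 255 (shut), then the shift along the tool's x, y, z in mm, then the turn about the tool's z in degrees. A call has 1 to 10 rows; each row is the pose to reach, as a shift and turn from the pose measured when the call began, along the tool's axes at that moment; what a row does not reach only later rows make up. A row lasts 1/12 s, in which the tool goes at most 41.7 mm and 7.16 degrees, less where a joint would pass 70% of its speed; a pose out of reach is approached as far as the arm can. A call with a gripper value outside its range is refused whole. The fingers move at their own pace and stop on an object; "grip_force" is the grip in N (left out, the last holds). Time passes only in rows, so rows that repeat a pose let the fingers close. It gives the time, the measured TCP pose, the force and the opening at its end, in the units of the state.
- manip.get_obs(): the state, without advancing time (a new reading comes with each control period).
- manip.capture(name): name is "scene" or "top"; returns (picture, depth): 384x512x3 uint8, blue, green, red; 384x512 float32, m along the optical axis (not along the pixel's ray), 0 where there is no reading.
- manip.get_calibration(name): a dict with "fx", "fy", "cx", "cy" (pixels), "rvec" (rotation vector, rad) and "tvec" (3), from world to camera coordinates, as OpenCV has them. Camera axes: x right, y down, z forward; pixel columns grow to the right and rows downward; lengths in m; the calibration is good to about 2 mm. A picture is of the moment at which its call begins. get_calibration takes no time and is no camera call.
- manip.close_job(): hands the job in, once; it reports no verdict.
The state is a dict: "t": time; "qpos": joint angles; "joint_velocities": joint speeds; "tau": joint torques, N m; "position": TCP position; "ee_rot": TCP orientation; "ft_force": force on the tool from outside, world axes, zero at the start; "ft_torque": the same for the moment, N m; "gripper_width": finger opening in m.
Only numpy, scipy, OpenCV 4.12 (cv2) and the standard library are available. Lean on these libraries where they do the work, as an engineer would, in place of code of your own. Each camera call takes 0.05 s, during which the arm holds its last target.

## Working session

There is one attempt and no reset: what is moved stays moved. The work goes in short steps, Python scripts to look and compute and a tool call to move; the robot and the scene stay as the last step left them, time stands still between calls to the robot, and variables do not carry over. Pictures are saved under pics/ and viewed, and the job is handed in when it is done.

Besides the shell and the picture viewer there is one more tool, called after "Request:" as name(argument=value, ...) on one line, values as JSON. apply_moves: Moves the arm, as the interface text tells. Its arguments: {"type":"object","properties":{"series":{"type":"array"},"grip_force":{"type":"number"}},"required":["series"]}

```bash
mkdir -p pics; cat > h.py <<'E'
import numpy as np,cv2
from workcell import manip
np.set_printoptions(precision=4,suppress=True)
def cal(n):
    c=manip.get_calibration(n);K=np.array([[c['fx'],0,c['cx']],[0,c['fy'],c['cy']],[0,0,1.]])
    R=cv2.Rodrigues(np.array(c['rvec'],float))[0];return K,R,np.array(c['tvec'],float).reshape(3)
def cloud(n,d):
    K,R,t=cal(n);v,u=np.mgrid[:384,:512]
    P=np.stack([(u-K[0,2])/K[0,0]*d,(v-K[1,2])/K[1,1]*d,d],-1)
    W=(P-t)@R; W[d==0]=np.nan; return W
def snap(n,tag):
    im,d=manip.capture(n);cv2.imwrite(f'pics/{tag}.png',im);np.savez(f'{tag}.npz',im=im,d=d);return im,d
E
python3 - <<'E'
from h import *
for n in('scene','top'):
    snap(n,n+'0');K,R,t=cal(n);print(n,K.diagonal(),-R.T@t,R[2])
o=manip.get_obs();print(o)
E
```

```text
scene [488.4524 488.4524   1.    ] [0.1112 0.7076 1.0021] [ 0.3546 -0.5788 -0.7343]
top [431.5652 431.5652   1.    ] [ 0.3479 -0.0538  1.114 ] [ 0.2095  0.0012 -0.9778]
{'t': 0.1, 'qpos': array([ 1.0615,  0.4267,  0.0738,  1.6066, -0.0341,  1.1108, -0.0671]), 'joint_velocities': array([ 0.0008, -0.0013,  0.0002, -0.0021, -0.0012, -0.0004, -0.0015]), 'tau': array([  0.0082, -95.1541,   3.7719, -46.4404,   0.0197,   0.0065,
        -0.    ]), 'position': array([ 0.2375, -0.6314,  0.2307]), 'ee_rot': array([[ 0.3521, -0.936 , -0.0005],
       [-0.936 , -0.3521,  0.0011],
       [-0.0012,  0.0001, -1.    ]]), 'ft_force': array([-0.7116,  0.3889,  0.5979]), 'ft_torque': array([-0.0265,  0.0406, -0.0592]), 'gripper_width': 0.08558577292830123}
```

View pics/scene0.png

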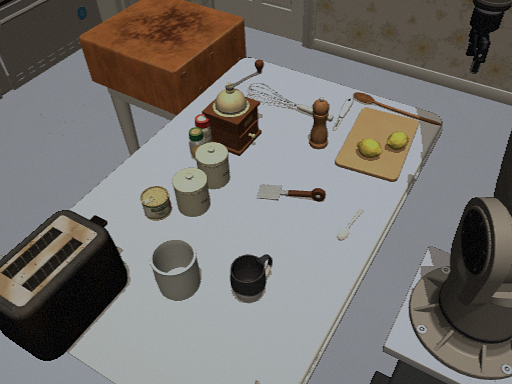

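View pics/top0.png

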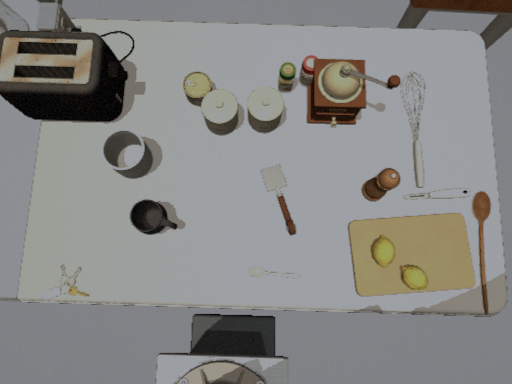

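The turner lies mid-table: knob near (291,228) in top and (318,195) in scene. The crock is at (126,155) top and (176,270) scene, the mug beside it at (150,217), and the mill at (380,185).

```bash
python3 - <<'E'
from h import *
for n,(a,b,c,e) in dict(top=(150,250,240,340),scene=(160,225,240,340)).items():
    z=np.load(n+'0.npz');cv2.imwrite(f'pics/c_{n}.png',cv2.resize(z['im'][a:b,c:e],None,fx=6,fy=7.5 if 0 else 6,interpolation=cv2.INTER_CUBIC))
for n in('top','scene'):
    z=np.load(n+'0.npz');W=cloud(n,z['d'])
    # crock rim
    box={'top':(125,185,95,160),'scene':(235,305,145,205)}[n]
    P=W[box[0]:box[1],box[2]:box[3]].reshape(-1,3);q=P[(P[:,2]>.108)&(P[:,2]<.122)]
    (c,r)=cv2.minEnclosingCircle(q[:,:2].astype(np.float32));A=np.c_[2*q[:,:2],np.ones(len(q))];s=np.linalg.lstsq(A,(q[:,:2]**2).sum(1),rcond=None)[0]
    print(n,'crock',len(q),c,r,s[:2], q[:,2].mean())
    box={'top':(195,240,265,305),'scene':(180,210,250,330)}[n]
    P=W[box[0]:box[1],box[2]:box[3]].reshape(-1,3);q=P[(P[:,2]>.012)&(P[:,2]<.06)];
    q=q[np.linalg.norm(q[:,:2]-np.median(q[:,:2],0),axis=1)<.1]
    m=q.mean(0);w=np.linalg.svd(q[:,:2]-m[:2])[2][0];s=(q[:,:2]-m[:2])@w
    print('turner',len(q),m,w,s.min(),s.max(),m[:2]+w*s.min(),m[:2]+w*s.max())
    hi=q[q[:,2]>.03];print('hi',len(hi),hi.mean(0),np.ptp(hi,axis=0))
    def at(u,v):return W[v,u]
z=np.load('top0.npz');W=cloud('top',z['d'])
print('mill',W[175:190,375:390][7,10]);print(W[205:238:2,275:300:3,2])
E
```

```text
top crock 435 (0.6318762898445129, 0.25771594047546387) 0.053056519478559494 [0.6312 0.2571] 0.11421587292323016
turner 287 [ 0.4956 -0.1461  0.0258] [-0.9477 -0.3192] -0.05886536813664765 0.05077400359332685 [ 0.5514 -0.1273] [ 0.4475 -0.1623]
hi 89 [ 0.4659 -0.1568  0.0367] [0.0355 0.0231 0.0142]
scene crock 488 (0.6325700283050537, 0.25697213411331177) 0.05428074300289154 [0.6305 0.2566] 0.11409989809174405
turner 300 [ 0.4956 -0.1458  0.0237] [-0.9522 -0.3056] -0.09058315547877362 0.050834135927914734 [ 0.5818 -0.1181] [ 0.4472 -0.1614]
hi 70 [ 0.4651 -0.1574  0.0366] [0.0332 0.0233 0.0131]
mill [ 0.5615 -0.3601  0.154 ]
[[ 0.0031  0.0007  0.0211  0.0214  0.0008 -0.0031  0.0015  0.0003 -0.0021]
 [ 0.0012  0.0038  0.0222  0.0183 -0.0013  0.003   0.0008 -0.0012 -0.0016]
 [-0.0016 -0.0008  0.0189  0.0174  0.0175  0.0009  0.003  -0.0001 -0.0006]
 [-0.001   0.0056  0.0142  0.0218  0.0247  0.0014 -0.      0.0005 -0.0026]
 [-0.0001  0.0012  0.0028  0.0251  0.0209 -0.0011  0.0001  0.0001 -0.0007]
 [-0.0015 -0.0028  0.0016  0.0222  0.0248  0.0028 -0.002   0.0006  0.0002]
 [ 0.0025 -0.0047 -0.0021  0.0226  0.0268 -0.0002 -0.0021 -0.0025 -0.0004]
 [ 0.0021  0.0006  0.0036  0.0212  0.0228  0.0251 -0.0016  0.0024  0.0028]
 [ 0.0032  0.001  -0.0038  0.0015  0.033   0.0385  0.001  -0.0011 -0.0006]
 [ 0.0021  0.0009  0.0004  0.0012  0.0381  0.0411 -0.0012 -0.0011 -0.0026]
 [ 0.0033  0.0006  0.0003 -0.0005  0.0393  0.042   0.0409 -0.0023 -0.002 ]
 [-0.0031 -0.0003  0.0026  0.0023  0.0316  0.0364  0.0368  0.0002 -0.0032]
 [-0.0008  0.0007  0.0007 -0.0025  0.024      nan  0.0373 -0.0015  0.0001]
 [-0.0019 -0.0004  0.001  -0.0021 -0.0009  0.0372  0.0333  0.0002 -0.0006]
 [-0.0002 -0.003   0.0001 -0.0042 -0.0026  0.0346  0.0307  0.0011  0.0029]
 [ 0.0025 -0.0018 -0.0027 -0.0008  0.0017  0.0196 -0.0003 -0.0041 -0.0049]
 [ 0.0008 -0.0049 -0.0048 -0.0019 -0.0015  0.0011 -0.0002 -0.0025  0.0018]]
```

View pics/c_top.png

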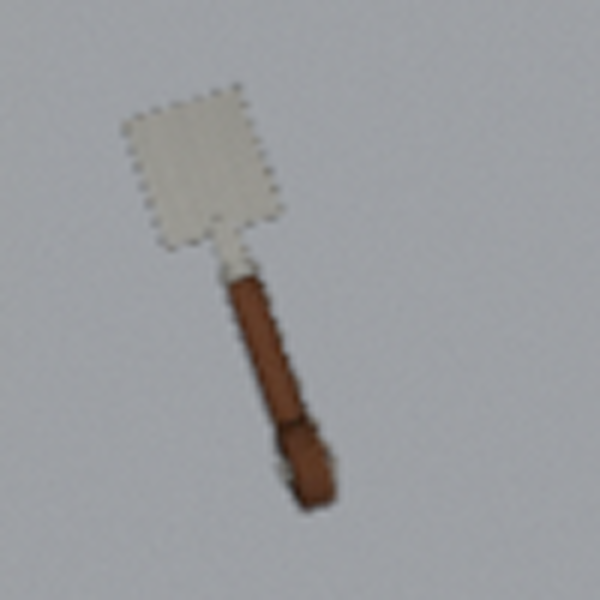

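View pics/c_scene.png

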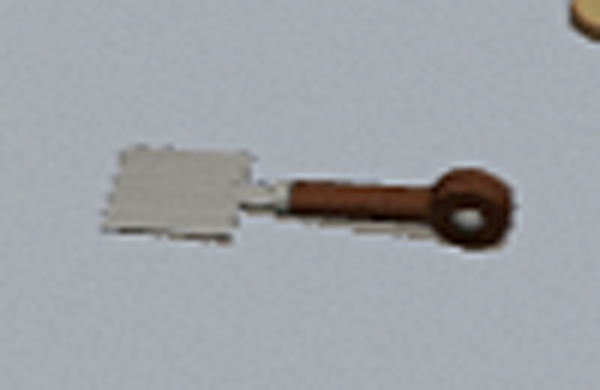

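```bash
cat >> h.py <<'E'
def ray(n,u,v,z):
    K,R,t=cal(n);C=-R.T@t;d=R.T@np.linalg.solve(K,[u,v,1.]);return C+d*(z-C[2])/d[2]
E
python3 - <<'E'
from h import *
print('rivet crown scene',ray('scene',160*0+240+467/6-.4,160+217/6-.4,.020))
print('tip top',ray('top',240+182/6-.4,150+107/6-.4,.002))
print('tip scene',ray('scene',240+113/6-.4,160+189/6-.4,.002))
# knob fit both clouds
for n,b in dict(top=(195,240,265,305),scene=(180,210,300,330)).items():
    W=cloud(n,np.load(n+'0.npz')['d']);P=W[b[0]:b[1],b[2]:b[3]].reshape(-1,3)
    q=P[(P[:,2]>.036)&(P[:,2]<.06)];print(n,'knob top',np.nanmedian(q,0),len(q))
W=cloud('top',np.load('top0.npz')['d'])
for nm,u,v in(('can1',220,105),('can2',265,100),('mug',150,210),('grind',340,75)):
    p=W[v-20:v+20,u-25:u+25].reshape(-1,3);h=np.nanmax(p[:,2]);print(nm,h,p[p[:,2]>h-.02].mean(0))
R=manip.get_obs()['ee_rot'];print(R)
E
```

```text
rivet crown scene [ 0.4671 -0.1551  0.02  ]
tip top [ 0.6253 -0.1042  0.002 ]
tip scene [ 0.6267 -0.104   0.002 ]
top knob top [ 0.4671 -0.156   0.0382] 59
scene knob top [ 0.4643 -0.1574  0.0392] 43
can1 0.12278480750676465 [0.7538 0.0317 0.1063]
can2 0.12161938559628233 [ 0.7639 -0.0835  0.1057]
mug 0.10121407441860111 [0.474  0.1761 0.0924]
grind 0.20800521311979261 [ 0.8104 -0.2762  0.1952]
[[ 0.3521 -0.936  -0.0005]
 [-0.936  -0.3521  0.0011]
 [-0.0012  0.0001 -1.    ]]
```

```bash
python3 - <<'E'
from h import *
K,R,t=cal('scene')
d=np.array([.9495,.3137,0]);n=np.array([-.3137,.9495,0]);c=np.array([.4655,-.157,.02])
for nm,p in(('crown',c+.012*n),('face',c+.008*n),('end',c-.02*d+.008*n),('bot',c+[0,0,-.02]+.008*n),('top',c+[0,0,.02]+.008*n)):
    x=K@(R@p+t);x=x[:2]/x[2];print(nm,x,(x+.4-[240,160])*6)
for m in('scene','top'):
    W=cloud(m,np.load(m+'0.npz')['d']).reshape(-1,3)
    r=W-c;a=r@d;b=r@n
    s=(abs(a)<.02)&(abs(b)<.025)&(W[:,2]>.007)&(W[:,2]<.06)
    print(m,s.sum(),'a',np.percentile(a[s],[0,2,50,98,100])*1e3,'b',np.percentile(b[s],[0,2,10,50,90,98,100])*1e3)
    s2=s&(W[:,2]>.034);print(' top b',np.percentile(b[s2],[0,10,50,90,100])*1e3,'a',np.percentile(a[s2],[0,10,50,90,100])*1e3)
E
```

```text
crown [317.6524 198.6558] [468.3145 234.335 ]
face [317.858 197.612] [469.5482 228.0718]
end [325.1097 198.6818] [513.0581 234.491 ]
bot [317.3782 202.5301] [466.6689 257.5807]
top [318.3485 192.585 ] [472.4912 197.9099]
scene 150 a [-18.797  -17.8335  -0.2963  18.6662  19.8762] b [-12.5276  -9.5656  -5.5731   3.0538   6.0286   7.721    8.9525]
 top b [-12.5276  -8.9752   0.0175   4.9478   7.81  ] a [-15.0126 -11.5826  -1.2372  10.1     14.9013]
top 119 a [-18.7641 -17.8718   0.2674  18.4468  19.4335] b [-11.195   -8.2344  -6.6125   1.0849   7.6356   9.2596  10.903 ]
 top b [-8.3437 -6.3643  0.0789  5.9896  7.6518] a [-14.2235 -10.1611   1.1242  11.1123  14.9392]
```

Request:
apply_moves(series=[0, -363, -380, 110, 2.3, 0, -363, -380, 110, 2.3, 0, -363, -380, 110, 2.3, 0, -363, -380, 110, 2.3, 0, -363, -380, 110, 2.3, 0, -363, -380, 110, 2.3, 0, -363, -380, 110, 2.3, 0, -363, -380, 110, 2.3, 0, -363, -380, 110, 2.3, 0, -363, -380, 110, 2.3], grip_force=60)

```text
t: 0.93
position: [0.4145, -0.2623, 0.1455]
ee_rot: [[0.314, -0.949, -0.0], [-0.949, -0.314, 0.001], [-0.001, 0.0, -1.0]]
ft_force: [1.4, 0.0, 0.0]
gripper_width: 0.0853
```

```bash
cat >> h.py <<'E'
def go(tx,ang=None):
    o=manip.get_obs();R=o['ee_rot'];d=R.T@(np.array(tx)-o['position'])*1e3
    print('t',o['t'],'pos',o['position'],'w',o['gripper_width'],'F',o['ft_force'],'shift',d,'zax',R[:,2])
    if ang is not None:print('turn',np.degrees(np.arctan2(R[1,0],R[0,0]))-ang)
E
python3 -c "
from h import *
go([.4657,-.1575,.08],-71.72)"
```

```text
t 0.9333 pos [ 0.4145 -0.2623  0.1455] w 0.0852758515097273 F [1.4107 0.0454 0.0307] shift [-83.375  -81.5378  65.5562] zax [-0.0004  0.001  -1.    ]
turn 0.016933291909921877
```

Request:
apply_moves(series=[60, -83, -81.5, 65, 0, 60, -83, -81.5, 65, 0, 60, -83, -81.5, 65, 0, 60, -83, -81.5, 65, 0, 90, -83, -81.5, 65, 0, 90, -83, -81.5, 65, 0])

```text
t: 1.43
position: [0.4655, -0.1577, 0.0803]
ee_rot: [[0.315, -0.949, -0.002], [-0.949, -0.315, 0.001], [-0.002, 0.001, -1.0]]
ft_force: [-0.3, -0.3, 0.1]
gripper_width: 0.0557
```

```bash
python3 -c "
from h import *
go([.4657,-.1575,.004],-71.72)"
```

```text
t 1.4333 pos [ 0.4655 -0.1577  0.0803] w 0.05569715576327641 F [-0.305  -0.3131  0.1415] shift [-0.0082 -0.354  76.274 ] zax [-0.0016  0.0011 -1.    ]
turn 0.09281521438516904
```

Request:
apply_moves(series=[100, 0, -0.3, 40, 0, 110, 0, -0.3, 60, 0, 120, 0, -0.3, 70, 0, 130, 0, -0.3, 77, 0, 140, 0, -0.3, 77, 0, 150, 0, -0.3, 77, 0, 150, 0, -0.3, 77, 0])

```text
t: 2.02
position: [0.4663, -0.158, 0.0044]
ee_rot: [[0.315, -0.949, -0.0], [-0.949, -0.315, 0.001], [-0.001, -0.0, -1.0]]
ft_force: [0.8, 0.0, -0.2]
gripper_width: 0.035
```

```bash
python3 - <<'E'
from h import *
go([.4657,-.1575,.003],-71.72)
for n,(a,b,c,e) in dict(top=(180,250,250,330),scene=(150,230,270,360)).items():
    im,_=snap(n,n+'1');cv2.imwrite(f'pics/d_{n}.png',cv2.resize(im[a:b,c:e],None,fx=6,fy=6,interpolation=cv2.INTER_CUBIC))
E
```

```text
t 2.0167 pos [ 0.4663 -0.158   0.0044] w 0.034960100055544584 F [ 0.7673  0.0185 -0.1875] shift [-0.6982  0.3721  1.3821] zax [-0.0001  0.0006 -1.    ]
turn 0.06270043619031185
```

View pics/d_scene.png

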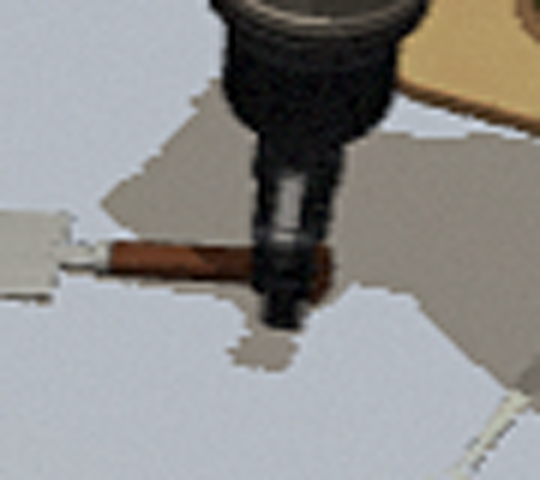

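The near finger stands over the knob's side, with its tip at about (285,325) in the crop. Closing now.

Request:
apply_moves(series=[165, -0.5, 0.3, 1.4, 0, 175, -0.5, 0.3, 1.4, 0, 185, -0.5, 0.3, 1.4, 0, 200, -0.5, 0.3, 1.4, 0, 220, -0.5, 0.3, 1.4, 0, 220, -0.5, 0.3, 1.4, 0, 220, -0.5, 0.3, 1.4, 0], grip_force=60)

```text
t: 2.7
position: [0.4661, -0.1577, 0.0033]
ee_rot: [[0.315, -0.949, 0.0], [-0.949, -0.315, 0.0], [-0.0, -0.001, -1.0]]
ft_force: [-1.8, -1.1, 11.2]
gripper_width: 0.0204
```

```bash
python3 - <<'E'
from h import *
go([.4657,-.1575,.32],-71.72)
E
```

```text
t 2.7 pos [ 0.4661 -0.1577  0.0033] w 0.020382978148756038 F [-1.7898 -1.0974 11.1517] shift [  -0.3341    0.1274 -316.6707] zax [ 0.0005  0.0003 -1.    ]
turn 0.07017937661039753
```

Request:
apply_moves(series=[220, 0, 0, -3, 0, 220, 0, 0, -8, 0, 220, 0, 0, -16, 0, 220, 0, 0, -28, 0, 220, 0, 0, -42, 0, 220, 0, 0, -56, 0, 220, 0, 0, -70, 0, 220, 0, 0, -80, 0, 220, 0, 0, -80, 0])

```text
t: 3.45
position: [0.4669, -0.158, 0.0854]
ee_rot: [[0.315, -0.949, 0.003], [-0.949, -0.315, -0.0], [0.001, -0.003, -1.0]]
ft_force: [1.0, -0.5, -2.1]
gripper_width: 0.0205
```

```bash
python3 - <<'E'
from h import *
go([.4657,-.1575,.32],-71.72)
im,_=snap('scene','scene2');cv2.imwrite('pics/e2.png',cv2.resize(im[120:240,220:370],None,fx=5,fy=5))
E
```

```text
t 3.45 pos [ 0.4669 -0.158   0.0854] w 0.02052307082389855 F [ 1.0093 -0.4629 -2.077 ] shift [  -0.5015    0.3335 -234.5588] zax [ 0.0032 -0.0005 -1.    ]
turn 0.069156405025808
```

View pics/e2.png

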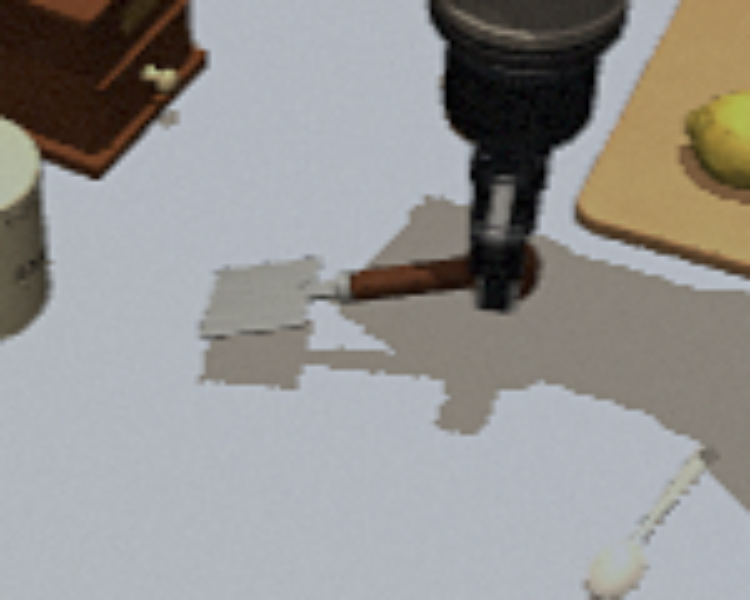

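The turner is gripped and clear of the top, its blade at (260,295) in the crop hanging slightly below the knob. Lifting on.

Request:
apply_moves(series=[220, 0, 0, -10, 0, 220, 0, 0, -35, 0, 220, 0, 0, -70, 0, 220, 0, 0, -105, 0, 220, 0, 0, -140, 0, 220, 0, 0, -175, 0, 220, 0, 0, -205, 0, 220, 0, 0, -225, 0, 220, 0, 0, -235, 0, 220, 0, 0, -235, 0])

```text
t: 4.33
position: [0.4665, -0.1579, 0.3209]
ee_rot: [[0.315, -0.949, 0.005], [-0.949, -0.315, -0.001], [0.002, -0.004, -1.0]]
ft_force: [0.7, 0.5, -1.6]
gripper_width: 0.0202
```

```bash
cat >> h.py <<'E'
def look(tag):
    o=manip.get_obs();p=o['position'];print('t',o['t'],'pos',p,'w',o['gripper_width'],'F',o['ft_force'])
    im,d=snap('scene',tag);K,R,t=cal('scene');x=K@(R@(p-[0,0,.05])+t);u,v=(x[:2]/x[2]).astype(int)
    a=max(0,v-70);b=max(0,u-75);cv2.imwrite(f'pics/{tag}c.png',cv2.resize(im[a:a+140,b:b+150],None,fx=4,fy=4,interpolation=cv2.INTER_CUBIC));print('crop',a,b)
    # handle/blade direction from cloud: points under gripper
    W=cloud('scene',d).reshape(-1,3);ex=o['ee_rot'][:,0];g=p-o['ee_rot'][:,2]*.019
    r=W-g;A=r@ex;B=r@np.array([-ex[1],ex[0],0]);C=r[:,2]   # B>0: blade side? 
    D=np.hypot(B,C);m=(abs(A)<.035)&(D>.05)&(D<.19)&(C<.03)&(W[:,2]>.015)
    a_=np.degrees(np.arctan2(B[m],-C[m]))
    print('n',m.sum(),'angle from plumb median',np.median(a_) if m.any() else None,np.percentile(a_,[10,90]) if m.any() else '','maxD',D[m].max() if m.any() else '')
E
python3 -c "
from h import *
look('s3')"
```

```text
t 4.3333 pos [ 0.4665 -0.1579  0.3209] w 0.020172741816769122 F [ 0.7352  0.5475 -1.5785]
crop 52 250
n 353 angle from plumb median 47.65433017212315 [46.1829 50.4628] maxD 0.16981373092138752
```

View pics/s3c.png

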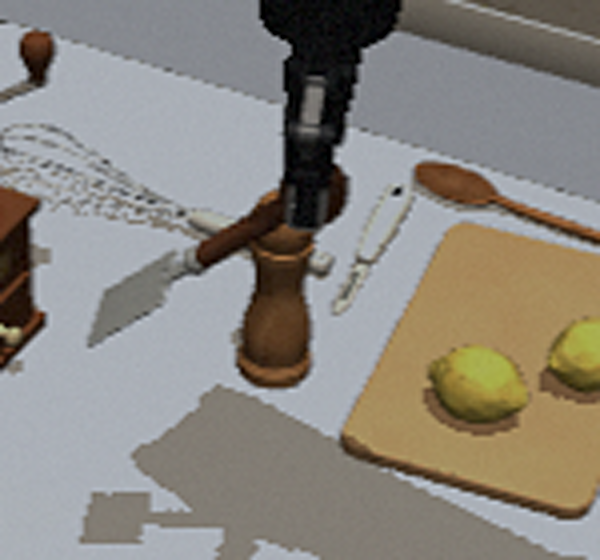

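Request:
apply_moves(series=[196, 0, 0, 0, 0, 194, 0, 0, 0, 0, 193, 0, 0, 0, 0, 193, 0, 0, 0, 0, 192, 0, 0, 0, 0, 192, 0, 0, 0, 0, 191, 0, 0, 0, 0, 191, 0, 0, 0, 0], grip_force=20)

```text
t: 5.05
position: [0.4659, -0.1578, 0.319]
ee_rot: [[0.315, -0.949, 0.003], [-0.949, -0.315, -0.0], [0.001, -0.002, -1.0]]
ft_force: [-0.2, -0.6, -2.3]
gripper_width: 0.0218
```

```bash
python3 -c "
from h import *
look('s4')"
```

```text
t 5.05 pos [ 0.4659 -0.1578  0.319 ] w 0.02175718364569508 F [-0.1612 -0.6121 -2.2947]
crop 53 250
n 186 angle from plumb median 15.375769246187527 [10.7678 17.8975] maxD 0.16965668199948353
```

Request:
apply_moves(series=[190, 0, 0, 0, 0, 190, 0, 0, 0, 0, 189, 0, 0, 0, 0, 189, 0, 0, 0, 0, 189, 0, 0, 0, 0])

```text
t: 5.52
position: [0.4659, -0.1578, 0.3191]
ee_rot: [[0.315, -0.949, 0.003], [-0.949, -0.315, -0.0], [0.001, -0.002, -1.0]]
ft_force: [-0.2, -0.4, -2.8]
gripper_width: 0.0221
```

```bash
python3 -c "
from h import *
look('s5')"
```

```text
t 5.5167 pos [ 0.4659 -0.1578  0.3191] w 0.022138060575789303 F [-0.223  -0.3553 -2.8269]
crop 53 250
n 161 angle from plumb median 10.623400435735045 [ 5.7735 13.4617] maxD 0.16862352174259113
```

View pics/s5c.png

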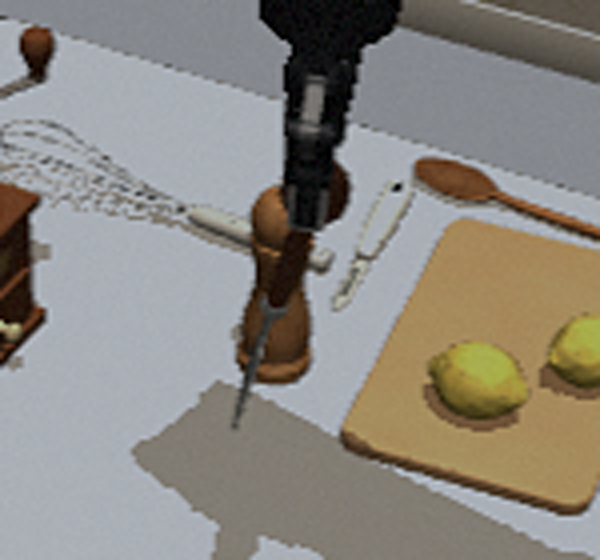

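The blade has nearly swung down, with the tip at (236,428) in the crop. A little more easing.

Request:
apply_moves(series=[188, 0, 0, 0, 0, 188, 0, 0, 0, 0, 187, 0, 0, 0, 0, 187, 0, 0, 0, 0, 187, 0, 0, 0, 0])

```text
t: 5.98
position: [0.4659, -0.1578, 0.3191]
ee_rot: [[0.315, -0.949, 0.003], [-0.949, -0.315, -0.0], [0.001, -0.002, -1.0]]
ft_force: [0.7, 0.6, -2.6]
gripper_width: 0.0226
```

```bash
python3 -c "
from h import *
look('s6')"
```

```text
t 5.9833 pos [ 0.4659 -0.1578  0.3191] w 0.02262653038429582 F [ 0.6655  0.6365 -2.6186]
crop 53 250
n 146 angle from plumb median -0.019336867058495053 [-4.9622  2.9033] maxD 0.17062905406345197
```

Request:
apply_moves(series=[187, 0, 0, 0, 0, 187, 0, 0, 0, 0, 187, 0, 0, 0, 0])

```text
t: 6.28
position: [0.4659, -0.1578, 0.3191]
ee_rot: [[0.315, -0.949, 0.003], [-0.949, -0.315, -0.0], [0.001, -0.002, -1.0]]
ft_force: [0.3, 0.5, -1.8]
gripper_width: 0.0224
```

```bash
python3 -c "
from h import *
look('s7')"
```

```text
t 6.2833 pos [ 0.4659 -0.1578  0.3191] w 0.022444742227490856 F [ 0.2892  0.5371 -1.8092]
crop 53 250
n 127 angle from plumb median 3.206640918513562 [-1.7269  6.5148] maxD 0.17175954045861594
```

View pics/s7c.png

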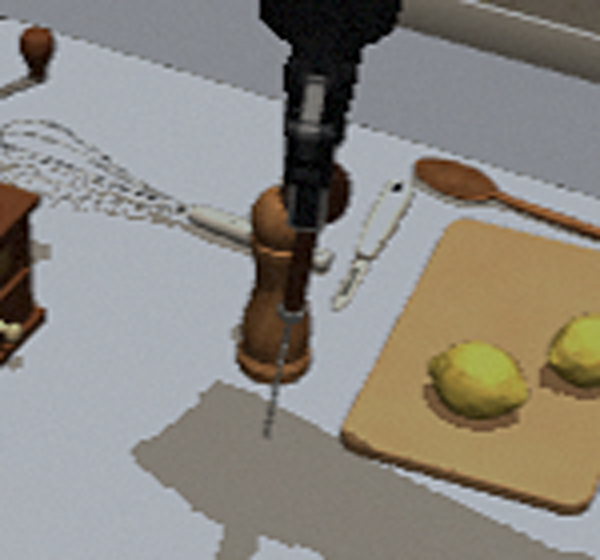

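```bash
cat >> h.py <<'E'
def tilt(tag):
    o=manip.get_obs();p=o['position'];d=np.load(tag+'.npz')['d']
    W=cloud('scene',d).reshape(-1,3);ex=o['ee_rot'][:,0];g=p-o['ee_rot'][:,2]*.019
    r=W-g;A=r@ex;B=r@np.array([-ex[1],ex[0],0]);C=r[:,2];m=(abs(A)<.04)&(C<-.04)&(C>-.18)&(abs(B)<.08)&(W[:,2]>.015)
    k=np.polyfit(C[m],B[m],1)
    for _ in range(3):
        m2=m&(abs(B-np.polyval(k,C))<.008);k=np.polyfit(C[m2],B[m2],1)
    print('tilt deg',-np.degrees(np.arctan(k[0])),'B at rivet',k[1]*1e3,'B at -170',np.polyval(k,-.17)*1e3,'lowest z',W[m2,2].min(),'A mean',A[m2].mean(),m2.sum())
    for lo in(-.17,-.14,-.11,-.08):
        s=m2&(C>lo)&(C<lo+.03);print(lo,s.sum(),B[s].mean()*1e3,A[s].mean()*1e3,A[s].min()*1e3,A[s].max()*1e3)
E
python3 -c "
from h import *
tilt('s5');tilt('s6');tilt('s7')
K,R,t=cal('scene');g=manip.get_obs()['position']+[0,0,.019]
for z in(0,.1,.17):
  x=K@(R@(g-[0,0,z])+t);print((x[:2]/x[2]-[250,53])*4)
"
```

```text
tilt deg 11.97103434675359 B at rivet -2.9216600373449824 B at -170 33.12313934519102 lowest z 0.17266933875576845 A mean -0.007428870217990847 180
-0.17 26 29.639802017261907 -9.596173209944372 -27.65060218636299 26.08126791085419
-0.14 27 23.44669662384797 -12.954391595788191 -28.847143366997532 24.770733417293343
-0.11 46 16.546556911392788 -6.2183743930206425 -24.42309814329545 6.345836870033127
-0.08 58 10.530087707076401 -5.84565700816842 -10.483518287260928 -0.8265217440992527
tilt deg 1.35720391472362 B at rivet -2.9336557924574174 B at -170 1.0940026288006033 lowest z 0.16749178349722935 A mean -0.007967314970150139 164
-0.17 18 0.9079427581691035 -13.736203577275457 -30.037069429755416 22.2142765374379
-0.14 23 0.1277160950746736 -14.977230032920962 -28.1651380553136 22.16363054158025
-0.11 40 -1.0918242957516586 -5.692891516343146 -28.157106009120334 6.267787302184116
-0.08 64 -1.4182347245292362 -5.4417414491567495 -9.354276865971697 -0.8818752557329171
tilt deg 4.761295382438344 B at rivet -3.127219574888174 B at -170 11.032437134165088 lowest z 0.16663342725845567 A mean -0.008774811568015186 147
-0.17 10 10.269137396598703 -25.282926044533777 -27.41468555935677 -24.303053974438235
-0.14 17 7.220891857629407 -20.932428440418008 -27.846019183197587 -4.324324908062082
-0.11 43 4.253044063536557 -5.521378414816966 -26.658841727677768 3.89573106237179
-0.08 56 2.386846829962231 -5.46792109325116 -9.055843981427367 -0.7256123095078781
[310.5113 186.2717]
[297.1325 322.873 ]
[288.7108 408.8606]
```

Request:
apply_moves(series=[186, 0, 0, 0, 0, 186, 0, 0, 0, 0, 186, 0, 0, 0, 0, 186, 0, 0, 0, 0, 186, 0, 0, 0, 0])

```text
t: 6.75
position: [0.4659, -0.1578, 0.3191]
ee_rot: [[0.315, -0.949, 0.003], [-0.949, -0.315, -0.0], [0.001, -0.002, -1.0]]
ft_force: [-0.8, -0.2, -2.0]
gripper_width: 0.0231
```

```bash
python3 -c "
from h import *
look('s8');tilt('s8')"
```

```text
t 6.75 pos [ 0.4659 -0.1578  0.3191] w 0.023135978850155104 F [-0.7975 -0.1615 -2.0373]
crop 53 250
n 151 angle from plumb median -1.3268273878351058 [-6.0153  1.9616] maxD 0.17004225216490504
tilt deg 0.28271233757522735 B at rivet -3.2498272602047344 B at -170 -2.4109960609994956 lowest z 0.1681079973128289 A mean -0.0076383037048907846 168
-0.17 21 -2.5069090921813957 -13.603616950371412 -28.131566339460782 21.890304515815377
-0.14 26 -2.710459929377323 -12.436378354284251 -26.73808915426932 24.94807702393323
-0.11 38 -2.8154193984366316 -5.093521070086211 -26.940274091789547 3.50858924450353
-0.08 61 -2.5861745399367795 -5.408337915910907 -9.913860766656008 3.769204231359658
```

Request:
apply_moves(series=[195, 0, 0, 0, 0, 205, 0, 0, 0, 0, 215, 0, 0, 0, 0, 220, 0, 0, 0, 0, 220, 0, 0, 0, 0, 220, 0, 0, 0, 0], grip_force=80)

```text
t: 7.3
position: [0.4659, -0.1578, 0.3191]
ee_rot: [[0.315, -0.949, 0.003], [-0.949, -0.315, -0.0], [0.001, -0.002, -1.0]]
ft_force: [-0.2, 1.2, -2.4]
gripper_width: 0.0194
```

```bash
python3 -c "
from h import *
look('s9');tilt('s9');go([.633,.2575,.319])"
```

```text
t 7.3 pos [ 0.4659 -0.1578  0.3191] w 0.01940352428566377 F [-0.1713  1.1665 -2.3703]
crop 53 250
n 135 angle from plumb median 2.3701798024209433 [-2.1532  5.7022] maxD 0.17221220827575132
tilt deg 4.004567801293823 B at rivet -3.136608847533901 B at -170 8.764568468689678 lowest z 0.16616234781305197 A mean -0.00853631373286845 155
-0.17 12 7.426001463103137 -20.25335784471171 -26.92636933915412 9.570414716708804
-0.14 20 5.385041380436955 -20.68662894079807 -28.873015257939784 -1.6216589271737476
-0.11 40 3.4935770748649912 -5.346298803557163 -10.580386909136404 -0.7853668134516104
-0.08 60 1.3501122368582044 -5.097537716053651 -8.747070669294192 0.34706195961302094
t 7.35 pos [ 0.4659 -0.1578  0.3191] w 0.01929329927807493 F [ 0.2912  0.3309 -2.3825] shift [-341.6157 -289.2984    0.419 ] zax [ 0.0026 -0.0003 -1.    ]
```

View pics/s9c.png

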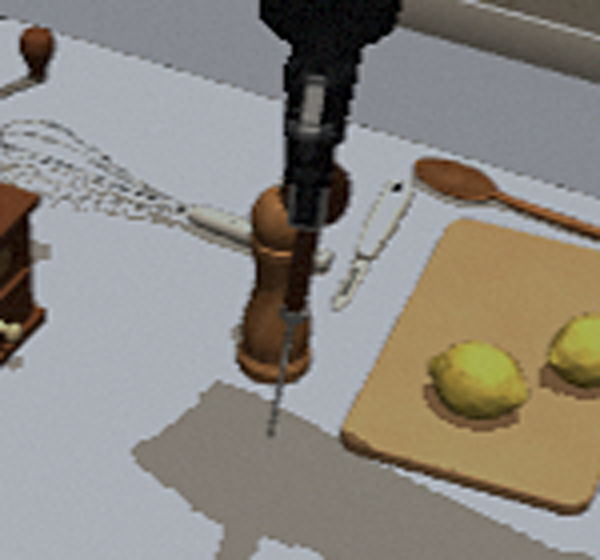

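Clamped at about 4 degrees, caught mid-swing. There is plenty of time, so I'll ease again and let it settle before clamping.

Request:
apply_moves(series=[195, 0, 0, 0, 0, 192, 0, 0, 0, 0, 190, 0, 0, 0, 0, 188, 0, 0, 0, 0, 187, 0, 0, 0, 0, 187, 0, 0, 0, 0, 186, 0, 0, 0, 0, 186, 0, 0, 0, 0, 186, 0, 0, 0, 0, 186, 0, 0, 0, 0], grip_force=20)

```text
t: 8.18
position: [0.4659, -0.1578, 0.3191]
ee_rot: [[0.315, -0.949, 0.003], [-0.949, -0.315, -0.0], [0.001, -0.002, -1.0]]
ft_force: [0.0, 0.9, -2.6]
gripper_width: 0.0234
```

Request:
apply_moves(series=[186, 0, 0, 0, 0, 186, 0, 0, 0, 0, 186, 0, 0, 0, 0, 186, 0, 0, 0, 0, 186, 0, 0, 0, 0, 186, 0, 0, 0, 0, 186, 0, 0, 0, 0, 186, 0, 0, 0, 0, 186, 0, 0, 0, 0, 186, 0, 0, 0, 0])

```text
t: 9.02
position: [0.4659, -0.1578, 0.3191]
ee_rot: [[0.315, -0.949, 0.003], [-0.949, -0.315, -0.0], [0.001, -0.002, -1.0]]
ft_force: [-0.7, 0.4, -2.9]
gripper_width: 0.023
```

```bash
python3 -c "
from h import *
look('s10');tilt('s10');look('s11');tilt('s11')"
```

```text
t 9.0167 pos [ 0.4659 -0.1578  0.3191] w 0.0230262494755408 F [-0.6779  0.3924 -2.9461]
crop 53 250
n 142 angle from plumb median -0.31041841193565745 [-5.0983  2.6966] maxD 0.1722638870095746
tilt deg 1.0586228597292504 B at rivet -2.806132666089562 B at -170 0.33522206126670223 lowest z 0.16582745879454272 A mean -0.007903357808804214 168
-0.17 19 -0.027858085938087095 -12.420732438018803 -27.405515745057023 24.24009110257534
-0.14 24 -0.5364942727499612 -16.207302448250942 -27.146951888351083 24.568022135357175
-0.11 40 -1.2145674803135083 -5.129964404978383 -14.254595971388136 1.4286800555375532
-0.08 56 -1.5210238128824483 -5.335982218554144 -9.126707808466977 -0.1260276856435817
t 9.0667 pos [ 0.4659 -0.1578  0.3191] w 0.023426619998172454 F [ 0.1486 -0.3104 -1.6712]
crop 53 250
n 143 angle from plumb median -0.48474470799201164 [-5.6535  2.6772] maxD 0.1687757437445118
tilt deg 1.0251785741537356 B at rivet -2.9695943856440454 B at -170 0.0724963250482713 lowest z 0.16931018905149714 A mean -0.008035374827286662 165
-0.17 19 -0.2378991001014835 -16.33045816664048 -28.115727247042724 19.85284683447314
-0.14 23 -0.7844891310398105 -15.400090590313676 -30.063470157586316 26.8644738332056
-0.11 39 -1.2888784957984105 -5.249911029687353 -16.092151611708037 2.3460875724201244
-0.08 60 -1.8228690200613844 -5.581218490575335 -10.884792563304902 2.0999428224761214
```

Settled at about 1 degree from plumb. Clamping.

Request:
apply_moves(series=[189, 0, 0, 0, 0, 192, 0, 0, 0, 0, 196, 0, 0, 0, 0, 200, 0, 0, 0, 0, 210, 0, 0, 0, 0, 220, 0, 0, 0, 0, 220, 0, 0, 0, 0], grip_force=80)

```text
t: 9.7
position: [0.466, -0.1578, 0.3191]
ee_rot: [[0.315, -0.949, 0.003], [-0.949, -0.315, -0.0], [0.001, -0.002, -1.0]]
ft_force: [0.0, 0.4, -1.9]
gripper_width: 0.0197
```

```bash
python3 -c "
from h import *
look('s12');tilt('s12');go([.631,.257,.319])"
```

```text
t 9.7 pos [ 0.466  -0.1578  0.3191] w 0.019691811252531766 F [ 0.0144  0.4033 -1.9387]
crop 53 250
n 135 angle from plumb median 2.367135492896815 [-2.1121  5.6831] maxD 0.170100173862105
tilt deg 3.992278760026469 B at rivet -3.1137613541766607 B at -170 8.750775491491575 lowest z 0.1681862234006578 A mean -0.008680426811946996 154
-0.17 14 7.532795860111142 -21.51829295498831 -28.85197077274366 11.914514531167896
-0.14 21 5.319264941427791 -20.04419865644203 -28.410375735516105 -1.6205250770956563
-0.11 40 3.15956793699759 -5.029104793082515 -8.950806006573297 0.4786535319174142
-0.08 58 1.5221844762549603 -5.181704401565872 -10.774960959311555 0.5880475060881716
t 9.75 pos [ 0.4659 -0.1578  0.3191] w 0.019081440838319752 F [ 0.2223  0.2892 -3.073 ] shift [-341.7776 -287.2472    0.4188] zax [ 0.0026 -0.0004 -1.    ]
```

Request:
apply_moves(series=[220, -8, -7, 0, 0, 220, -26, -21, 0, 0, 220, -51, -42, 0, 0, 220, -77, -63, 0, 0, 220, -103, -85, 0, 0, 220, -128, -106, 0, 0, 220, -153, -127, 0, 0, 220, -179, -148, 0, 0, 220, -204, -169, 0, 0, 220, -230, -190, 0, 0])

```text
t: 10.58
position: [0.5742, 0.1226, 0.3193]
ee_rot: [[0.315, -0.949, 0.003], [-0.949, -0.315, -0.0], [0.001, -0.003, -1.0]]
ft_force: [0.7, -1.2, -1.5]
gripper_width: 0.0195
```

```bash
python3 -c "
from h import *
go([.6255,.254,.319],-71.72)"
```

```text
t 10.5833 pos [0.5742 0.1226 0.3193] w 0.019451558340465032 F [ 0.7045 -1.2186 -1.5008] shift [-108.5198  -90.0929    0.4436] zax [ 0.0027 -0.0001 -1.    ]
turn 0.07265381713314412
```

Request:
apply_moves(series=[220, -25, -21, 0, 0, 220, -50, -41, 0, 0, 220, -72, -60, 0, 0, 220, -90, -75, 0, 0, 220, -102, -85, 0, 0, 220, -108.5, -90, 0, 0, 220, -108.5, -90, 0, 0, 220, -108.5, -90, 0, 0])

```text
t: 11.25
position: [0.6251, 0.2538, 0.3192]
ee_rot: [[0.315, -0.949, 0.002], [-0.949, -0.315, -0.0], [0.001, -0.002, -1.0]]
ft_force: [0.3, -0.8, -3.6]
gripper_width: 0.0195
```

```bash
python3 -c "
from h import *
look('s13');tilt('s13');go([.6255,.254,.319],-71.72)
im,d=snap('top','t13');cv2.imwrite('pics/t13c.png',cv2.resize(im[100:240,60:210],None,fx=4,fy=4))"
```

```text
t 11.25 pos [0.6251 0.2538 0.3192] w 0.01952389132136656 F [ 0.2545 -0.7806 -3.573 ]
crop 140 89
n 369 angle from plumb median 1.6719743212410063 [-3.3306  2.403 ] maxD 0.17316518081233706
tilt deg 4.886578159065112 B at rivet -7.50427800340043 B at -170 7.0297478110773675 lowest z 0.16514987282198884 A mean -0.004378760628743504 387
-0.17 104 5.456045463276356 -4.094290797585579 -29.049449041863983 25.49185612118739
-0.14 116 3.5600702160130497 -3.9168346389039375 -28.567070602499882 26.28723556404024
-0.11 51 -0.2417857324416053 -5.188425418591974 -19.102951530031426 2.9565774893063264
-0.08 79 -1.8959436063720518 -5.213587775393621 -9.890234249323198 6.365223726099345
t 11.3 pos [0.6253 0.253  0.3194] w 0.01912228590469549 F [ 0.6706  0.251  -1.9359] shift [-0.8433 -0.5282  0.3912] zax [ 0.0025 -0.0006 -1.    ]
turn 0.029249923704952607
```

View pics/s13c.png

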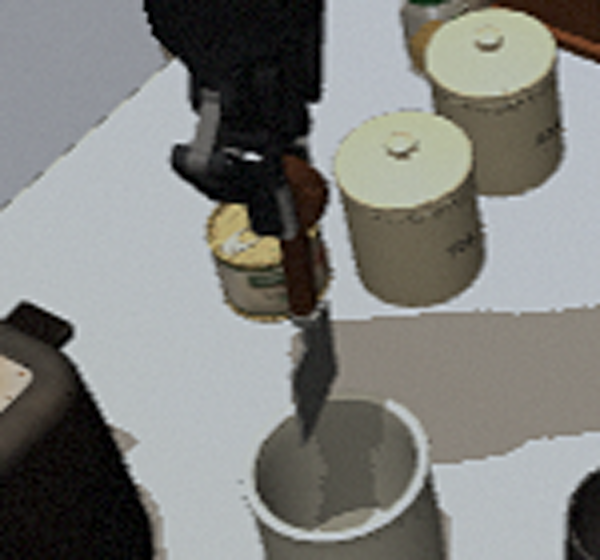

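View pics/t13c.png

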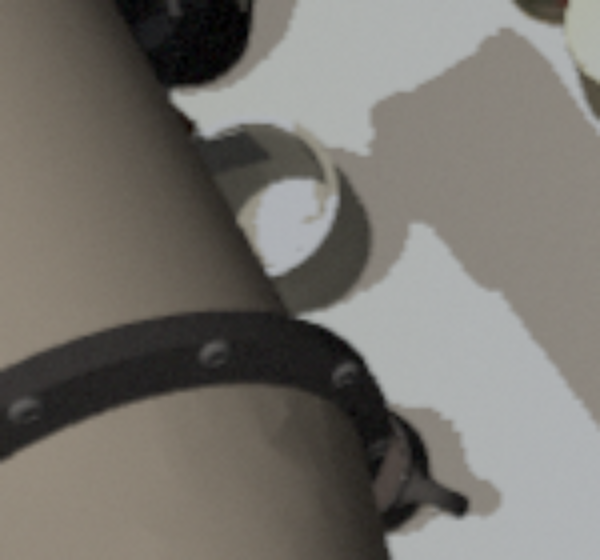

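The blade hangs over the crock's mouth, its tip at (305,440) in the scene crop and centred to within a few mm by the depth fit. Lowering.

Request:
apply_moves(series=[220, 0, 0, 6, 0, 220, 0, 0, 18, 0, 220, 0, 0, 34, 0, 220, 0, 0, 52, 0, 220, 0, 0, 70, 0, 220, 0, 0, 88, 0, 220, 0, 0, 104, 0, 220, 0, 0, 118, 0, 220, 0, 0, 124, 0, 220, 0, 0, 124, 0])

```text
t: 12.18
position: [0.625, 0.2518, 0.1937]
ee_rot: [[0.313, -0.95, 0.001], [-0.95, -0.313, -0.002], [0.002, 0.0, -1.0]]
ft_force: [0.4, -0.4, -2.3]
gripper_width: 0.0196
```

```bash
python3 -c "
from h import *
look('s14');go([.6255,.254,.161],-71.72)"
```

```text
t 12.1833 pos [0.625  0.2518 0.1937] w 0.019633865056239316 F [ 0.3801 -0.3965 -2.2746]
crop 177 99
n 1715 angle from plumb median 15.944672444406649 [-20.481   81.1789] maxD 0.18999606570305932
t 12.2333 pos [0.6256 0.2522 0.1951] w 0.01947863100667603 F [ 0.0305  0.2662 -0.69  ] shift [-1.7725 -0.4525 34.0843] zax [ 0.002 -0.001 -1.   ]
turn -0.023232398352860173
```

View pics/s14c.png

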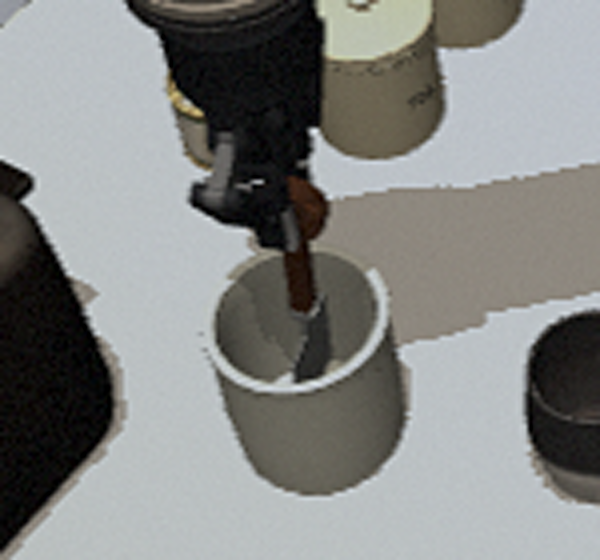

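The blade is inside the crock, clear of the walls, with the handle at (303,280) in the crop. Continuing gently to the floor.

Request:
apply_moves(series=[220, -1, 0, 8, 0, 220, -1, 0, 16, 0, 220, -1, 0, 23, 0, 220, -1, 0, 28, 0, 220, -1, 0, 29, 0, 220, -1, 0, 29, 0])

```text
t: 12.73
position: [0.6251, 0.2531, 0.1656]
ee_rot: [[0.313, -0.95, 0.001], [-0.95, -0.313, -0.001], [0.002, -0.001, -1.0]]
ft_force: [0.4, -0.0, -1.2]
gripper_width: 0.0194
```

Request:
apply_moves(series=[220, 0, 0, 1, 0, 220, 0, 0, 2, 0, 220, 0, 0, 2, 0])

```text
t: 12.98
position: [0.6252, 0.2531, 0.1636]
ee_rot: [[0.313, -0.95, 0.001], [-0.95, -0.313, -0.001], [0.002, -0.001, -1.0]]
ft_force: [0.4, 0.7, -1.2]
gripper_width: 0.0198
```

Request:
apply_moves(series=[220, 0, 0, 0.7, 0, 220, 0, 0, 1.5, 0, 220, 0, 0, 1.5, 0])

```text
t: 13.23
position: [0.6256, 0.2534, 0.1629]
ee_rot: [[0.313, -0.95, 0.003], [-0.95, -0.313, -0.001], [0.001, -0.002, -1.0]]
ft_force: [-1.1, 0.6, 3.2]
gripper_width: 0.019
```

Request:
apply_moves(series=[220, 0, 0, 0.5, 0, 220, 0, 0, 1, 0, 220, 0, 0, 1, 0])

```text
t: 13.48
position: [0.6262, 0.2538, 0.1629]
ee_rot: [[0.313, -0.95, 0.004], [-0.95, -0.313, 0.0], [0.001, -0.004, -1.0]]
ft_force: [0.6, 0.4, 8.6]
gripper_width: 0.0196
```

The floor contact reads 8.6 N up on the tool. Releasing gradually.

Request:
apply_moves(series=[195, 0, 0, -0.5, 0, 190, 0, 0, -0.5, 0, 187, 0, 0, -0.5, 0, 185, 0, 0, -0.5, 0, 183, 0, 0, -0.5, 0, 181, 0, 0, -0.5, 0, 178, 0, 0, -0.5, 0, 174, 0, 0, -0.5, 0, 170, 0, 0, -0.5, 0, 170, 0, 0, -0.5, 0], grip_force=20)

```text
t: 14.32
position: [0.6262, 0.2538, 0.1635]
ee_rot: [[0.313, -0.95, 0.005], [-0.95, -0.313, 0.0], [0.001, -0.004, -1.0]]
ft_force: [0.2, 0.9, -0.2]
gripper_width: 0.0288
```

```bash
python3 -c "
from h import *
look('s15')"
```

```text
t 14.3167 pos [0.6262 0.2538 0.1635] w 0.02880207458285416 F [ 0.165   0.9434 -0.2303]
crop 186 100
n 1866 angle from plumb median 18.04918616966709 [-48.9626  91.8882] maxD 0.18998880826086062
```

View pics/s15c.png

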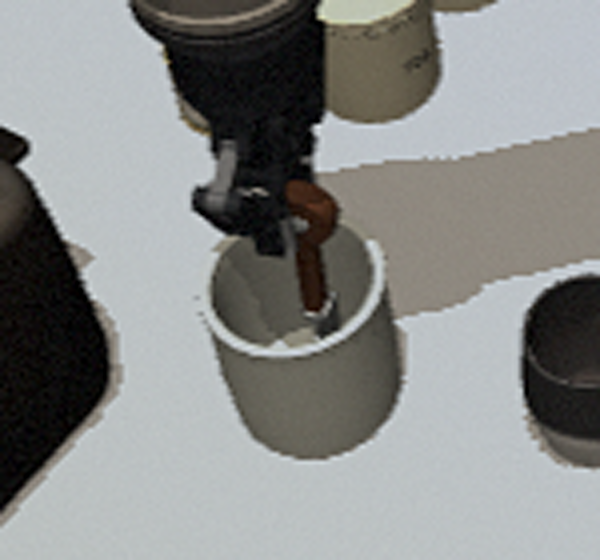

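The turner is released and leaning towards the robot, rivet visible at (298,225) in the crop. Opening wider, then a look before rising.

Request:
apply_moves(series=[150, 0, 0, 0, 0, 130, 0, 0, 0, 0, 110, 0, 0, 0, 0, 90, 0, 0, 0, 0, 70, 0, 0, 0, 0, 60, 0, 0, 0, 0, 60, 0, 0, 0, 0])

```text
t: 14.95
position: [0.6262, 0.2538, 0.1634]
ee_rot: [[0.313, -0.95, 0.004], [-0.95, -0.313, 0.0], [0.001, -0.004, -1.0]]
ft_force: [0.1, -0.5, 0.2]
gripper_width: 0.0651
```

```bash
python3 -c "
from h import *
look('s16')"
```

```text
t 14.95 pos [0.6262 0.2538 0.1634] w 0.06511507109850287 F [ 0.1082 -0.4953  0.1721]
crop 186 100
n 1852 angle from plumb median 14.129794660376625 [-58.1529  91.7861] maxD 0.1899002712830496
```

View pics/s16c.png

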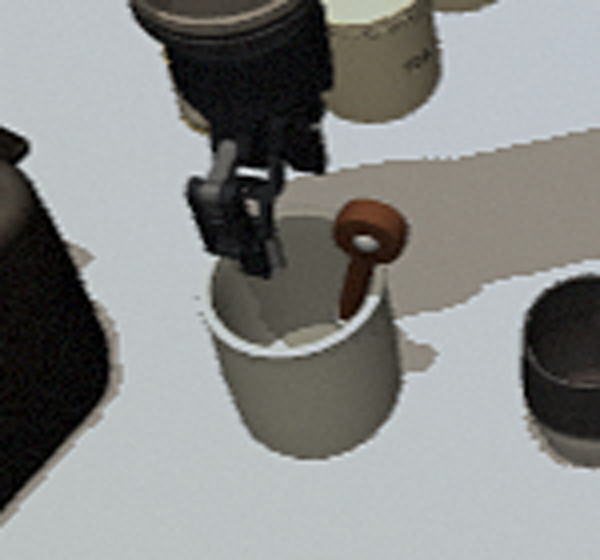

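The turner leans on the crock's near rim, knob at (368,235), well clear of the fingers. Raising.

Request:
apply_moves(series=[60, 0, 0, -10, 0, 60, 0, 0, -30, 0, 60, 0, 0, -60, 0, 60, 0, 0, -95, 0, 60, 0, 0, -130, 0, 60, 0, 0, -160, 0, 60, 0, 0, -175, 0, 60, 0, 0, -180, 0, 60, 0, 0, -180, 0])

```text
t: 15.75
position: [0.6257, 0.2541, 0.3455]
ee_rot: [[0.313, -0.95, 0.007], [-0.95, -0.313, 0.001], [0.001, -0.007, -1.0]]
ft_force: [-0.6, -0.4, -0.5]
gripper_width: 0.0648
```

```bash
python3 - <<'E'
from h import *
im,d=snap('scene','s17');cv2.imwrite('pics/s17c.png',cv2.resize(im[150:320,110:310],None,fx=4,fy=3.5))
snap('top','t17')
W=cloud('scene',d);P=W[225:310,140:210].reshape(-1,3)
q=P[(P[:,2]>.108)&(P[:,2]<.118)];q=q[np.hypot(q[:,0]-.631,q[:,1]-.257)<.065];c=np.array([.631,.257]);r=np.hypot(*(q[:,:2]-c).T);q=q[r>.043]
A=np.c_[2*q[:,:2],np.ones(len(q))];print('crock',np.linalg.lstsq(A,(q[:,:2]**2).sum(1),rcond=None)[0][:2],q[:,2].mean())
W0=cloud('scene',np.load('scene0.npz')['d'])
for nm,b in(('mug',(250,300,228,275)),('mill',(95,150,305,332))):
    for w in(W0,W):
        p=w[b[0]:b[1],b[2]:b[3]].reshape(-1,3);p=p[p[:,2]>.03];print(nm,p.mean(0))
k=P[P[:,2]>.135];print('knob',len(k),k.mean(0),k[:,2].max())
print(manip.get_obs()['t'],manip.get_obs()['position'])
E
```

```text
crock [0.6307 0.2564] 0.11381104108440898
mug [0.4726 0.1864 0.0683]
mug [0.4724 0.1865 0.0684]
mill [ 0.5677 -0.3622  0.1017]
mill [ 0.5673 -0.3617  0.1018]
knob 274 [0.5783 0.2423 0.1755] 0.1934969499970647
15.85 [0.6251 0.2536 0.3427]
```

View pics/s17c.png

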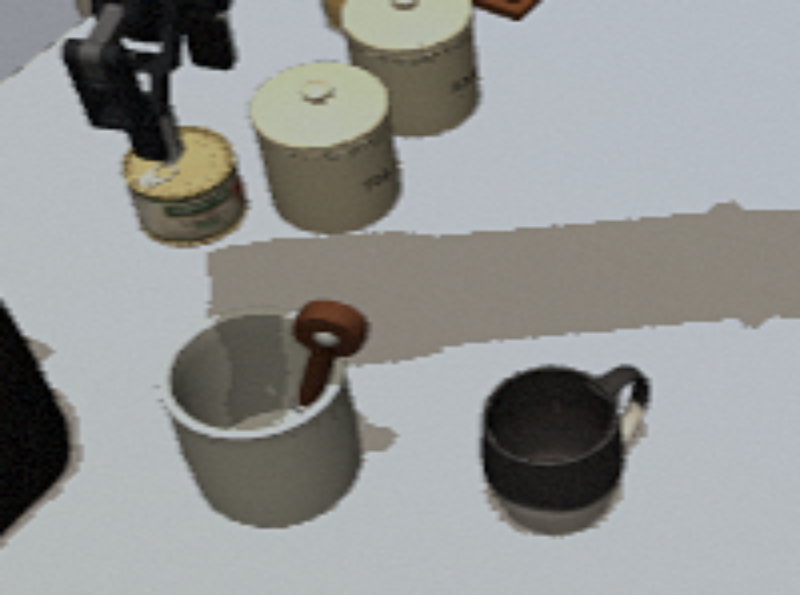

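View pics/t17.png

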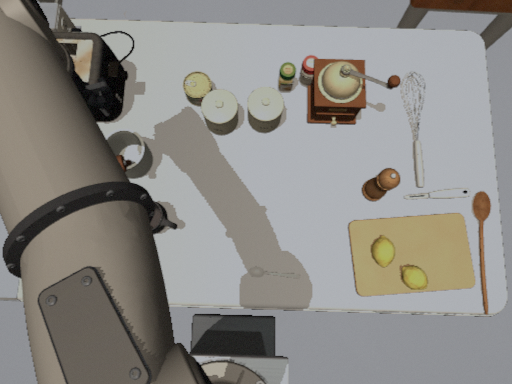

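The turner stands blade down, its knob at (330,335) leaning on the rim. The crock, mug and mill are unmoved to within 1 mm, and the gripper is well clear. Handing in.

```bash
python3 -c "
from workcell import manip
print(manip.close_job())"
```

```text
the job is handed in; nothing more can be done
None
```

The turner is in the crock, blade down on the floor and knob up, leaning against the near rim. I handed the job in at about 16 s.

- **Grip and lift:** I pinched it by the rivets at 60 N and lifted it clear. The blade hung at about 47° from plumb.
- **Swing and clamp:** I eased the fingers about a count (0.3 mm) at a time until it hung about 1° from plumb. I did this twice, because the first clamp left it at about 4°. The second clamp at 80 N also moved it back to about 4°, so I accepted that. It read about 5° over the crock, where the fit is noisy.
- **Lowering:** I lowered it until the blade met the crock floor, at about 9 N of contact force. Only then did I open the fingers, in steps. After release the knob tipped about 5 cm to the rim.
- **Last checks:** From the camera depth, the crock, mug and mill had not moved by more than about 1 mm, and the crock was upright. The knob top was at about 0.19 m. The open gripper was well above everything, with the wrist force near zero. No check failed, and I saw no contact with anything else.

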